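Wedge the swinging thimble-case leaf

ROBOT

A 6-joint arm with a two-finger parallel gripper is mounted at the origin on the work surface. World frame = base frame: x ahead of the robot, y to its left, z up, the work surface at z = 0. Lengths are in m, angles in rad, forces in N, time in s.
With the tool pointing down it reaches from about 0.275 to 0.725 m from the base axis. Payload 15.9 kg.
Tool frame: the origin (TCP) lies at the very end of the fingers, on their centre line; the grasp point (between the pads) lies 19 mm behind it (arm.grip_point_offset is the distance from the TCP to the grasp point, in m); z points along the fingers, y is the line along which they close (so a half turn about z gives the same grasp; the last joint's range is limited). The gripper opens to 85 mm and grips with 20 to 120 N. Pads are 22 mm wide; open, the fingers measure 114 mm over their backs; the gripper's body (76 mm by 85 mm) begins 54 mm behind the grasp point. The pads swing forward as they close: fully open they stand 13 mm farther back than shut.
Start: joints at [-1.237, 0.213, -0.034, 1.323, 0, 1.571], TCP at [0.164, -0.472, 0.231] pointing down, gripper open.
Joint ranges: [-2.98, 2.98], [-0.74, 1.72], [-1.14, 1.35], [-2.1, 2.04], [-1.57, 1.44], [-3.14, 3.14]. Speed limits (rad/s): [1.89, 1.89, 2.39, 2.57, 3.14, 3.14].

INTERFACE

Orientations are given as [roll, pitch, yaw] about the fixed x, y, z axes, in that order (R = Rz(yaw) Ry(pitch) Rx(roll)).
In Python, from cell import arm gives the robot as it stands.
- The arm moves only by the tool send_rows, never from a script. Its argument "plan" is one flat list of numbers, 5 for each row, row after row: the opening, from 0 (shut) to 1 (fully open), then the shift along the tool's x, y, z in m, then the turn about the tool's z in degrees. In form: [hand, dx, dy, dz, turn, hand, dx, dy, dz, turn, ...]. A call has 1 to 20 rows; each row is the pose to reach, as a shift and turn from the pose commanded when the call began, along the tool's axes at that moment; what a row does not reach only later rows make up. A row lasts 1/12 s, in which the tool goes at most 41.7 mm and 7.16 degrees, less where a joint would pass 70% of its speed; a pose out of reach is approached as far as the arm can. A call with a gripper value outside its range is refused whole. The fingers move at their own pace and stop on an object; "force" is the grip in N (left out, the last holds). Time passes only in rows, so rows that repeat a pose let the fingers close. It gives the time, the measured TCP pose, the force, the opening and the grip force at its end, in the units of the state.
- arm.state(): the state, without advancing time (a new reading comes with each control period).
- arm.capture(name): name is "side" or "top"; returns a dict with "pixels" (384x512x3 uint8, blue, green, red), "fov_y" (degrees; the focal length in pixels is half the picture's height over the tangent of half this angle, whatever the lens; pixels are square), "cx", "cy" (the principal point, pixels), "R" (3x3) and "t" (3): a world point X has camera coordinates R X + t. Camera axes: x right, y down, z forward; pixel columns grow to the right and rows downward; lengths in m; the calibration is good to about 2 mm. A picture is of the moment at which its call begins. There is no depth.
- arm.job_done(): hands the job in; it is judged then, once.
The state is a dict: "t": time; "joint_pos": joint angles; "qvel": joint speeds; "tau": joint torques, N m; "tcp_pos": TCP position; "eef_rot": TCP orientation; "contact_force": force on the tool from outside, world axes, zero at the start; "moment": the same for the moment, N m; "grip_width": finger opening in m; "finger_force": force on a finger pad.
Only numpy, scipy, OpenCV 4.12 (cv2) and the standard library are available. Lean on these libraries where they do the work, as an engineer would, in place of code of your own. Each camera call takes 0.05 s, during which the arm holds its last target. There are 200 camera calls.

TASK

Take the dark walnut wedge by its upright brass-banded grip and tap it, thin end first, from the robot's side under the lower rail of the swinging button-display leaf, until the leaf is back against its brass stop and sits up jammed on the wedge. Leave the wedge lying flat there and let go of it; do not disturb the ruby glass thimble beside it.

Things in the scene. Friction and masses are not known exactly. Their poses are not given: they have to be found in the camera images.
- wedge: Dark walnut wedge, flat on the shelf, ~100 g. Origin: underside below the centre of its upright grip; x points from grip to thin tip, z up. Grip block x -15 to +15 mm, 26 mm wide (y), 55 mm tall, brass band near its top: pinch from above across y. Ramp 30 mm wide, falling evenly from 30 mm high at x=15 to 4 mm at the tip, x=135. (The smaller pale maple wedge, 10 mm thick, is too thin.)
- leaf: Cherry-framed dark panel with pearl buttons, 170 mm long, 12 thick, 110 tall, hung on a brass post (167 mm tall, foot radius 34, 10 high). Origin: post axis, at the leaf's lower edge, 16 mm above the shelf. y runs along the leaf to its free end (170 mm), z up, x square to it, away from the robot. ~500 g; it can rise 6 mm on the post and sinks by its weight: lifted 1 to 4 mm by the wedge, it is jammed.
- leaf_edge (a point): Lower edge of the leaf's near (robot-side) face, 115 mm from the post axis, 6 mm in front of the leaf's mid-plane, 16 mm above the shelf; axes as leaf. A good place to drive the wedge under, square to the leaf; the shelf below is open from 40 to 170 mm from the post. Pushing the wedge home takes about 5 to 12 N.
- leaf_pivot (a joint): Swing of the leaf about the post, rad. 0 = against its stop (a thin brass arm from the post's top hooked behind the leaf); grows as the leaf swings towards the robot, counter-clockwise from above. Starts at 0.05 to 0.3 and swings easily: the wedge pushed in under the leaf carries it back to the stop, then climbs under it.
- ruby_thimble: Deep red glass thimble, 21 mm diameter at its foot, 26 mm tall, standing on the shelf between the leaf and the cherry-wood turntable (which carries other thimbles). Origin: centre of its underside. A bystander: leave it where it is.
There are look-alikes about, which are no part of the job. Of the things like the wedge, leave any that is blue; of the rest the larger one is meant.

How it is judged:
At the end, for the whole second after the job is handed in: The walnut wedge lies flat on the shelf (within 10 degrees), at rest, under the leaf with its grip on the robot's side and the leaf bearing down on it with more than 1.5 N; the leaf stands still within 0.17 rad (10 degrees) of its stop (contact force between wedge and leaf above 1.5 N and value of joint leaf_pivot below 0.17 rad and x of wedge in the frame of leaf below -0.04 m and y of wedge in the frame of leaf above 0.02 m and angle between wedge's own z axis and vertical below 0.17 rad and height (world z) of wedge below 0.01 m and linear speed of wedge below 0.02 m/s and angular speed of leaf below 0.1 rad/s); the robot touches nothing.
It fails at once if the ruby thimble is disturbed (moved more than 30 mm) (distance of ruby_thimble from where it was at the start of the episode above 0.03 m).
It also fails if it takes over 45 s, if anything falls off the work surface, if the arm or the gripper's body presses on something with over 40 N, if the wrist force passes 120 N, or if a joint passes its speed limit or range.

## Working session

There is one attempt and no reset: what is moved stays moved. The work goes in short steps, Python scripts to look and compute and a tool call to move; the robot and the scene stay as the last step left them, time stands still between calls to the robot, and variables do not carry over. Pictures are saved under pics/ and viewed, at most 10 in all, crops included, and the job is handed in when it is done.

Besides the shell and the picture viewer there is one more tool, called after "Call:" in YAML: its name, and indented under it one key for each argument. send_rows: Moves the arm, as the interface text tells. Its arguments: {"type":"object","properties":{"plan":{"type":"array"},"force":{"type":"number"}},"required":["plan"]}

```bash
mkdir -p pics
cat > h.py <<'E'
import numpy as np, cv2, json
from cell import arm
def cap(n,f=None):
    c=arm.capture(n); 
    if f: cv2.imwrite('pics/'+f+'.png',c['pixels'])
    return c
def cam(c):
    f=c['pixels'].shape[0]/2/np.tan(np.radians(c['fov_y'])/2)
    return f,np.array(c['R']),np.array(c['t'])
def ray(c,u,v,z):
    f,R,t=cam(c); d=R.T@np.array([(u-c['cx'])/f,(v-c['cy'])/f,1]); o=-R.T@t
    return o+d*(z-o[2])/d[2]
def proj(c,X):
    f,R,t=cam(c); p=R@np.array(X)+t; return p[:2]/p[2]*f+[c['cx'],c['cy']]
E
python3 - <<'E'
from h import *
a=cap('top'); b=cap('side')
cv2.imwrite('pics/top.png',cv2.resize(a['pixels'],None,fx=1.5,fy=1.5)); cv2.imwrite('pics/side.png',cv2.resize(b['pixels'],None,fx=1.5,fy=1.5))
for c in(a,b): print(c['fov_y'],c['cx'],c['cy'],-np.array(c['R']).T@np.array(c['t']),c['R'])
print(arm.state())
E
```

```text
48.729155134006604 257.77004393517836 196.91402360516284 [ 0.28432528 -0.07791739  1.10882096] [[-0.01745782 -0.99951524  0.02577801]
 [-0.98506748  0.01277739 -0.17169393]
 [ 0.17128132 -0.02839048 -0.98481302]]
50.869687887759284 248.86637575207152 201.6888483866184 [0.189134   0.77787068 0.56071334] [[-0.94605391 -0.32400633  0.00137488]
 [-0.15719029  0.45525522 -0.87637543]
 [ 0.28332526 -0.82931453 -0.48162663]]
{'t': 0.1, 'joint_pos': array([-1.23703263e+00,  2.13308059e-01, -3.49739982e-02,  1.32350863e+00,
       -2.36999861e-05,  1.57079719e+00]), 'qvel': array([ 1.23220374e-03, -1.07583189e-03,  3.01219885e-03,  1.29251185e-03,
        1.66416380e-03, -7.74544830e-05]), 'tau': array([-5.06303753e-03, -6.87246895e+01,  4.87807989e+01,  1.21894770e-02,
       -2.70978444e-04, -6.93583345e-06]), 'tcp_pos': array([ 0.16369423, -0.47212386,  0.23087397]), 'eef_rot': array([-3.14059829e+00,  2.37008310e-05,  3.33762863e-01]), 'contact_force': array([-1.05056677,  0.90590839, -0.16658706]), 'moment': array([-0.01148859, -0.01266801,  0.00278114]), 'finger_force': 0.0, 'grip_width': 0.0853908291767028}
```

View pics/top.png

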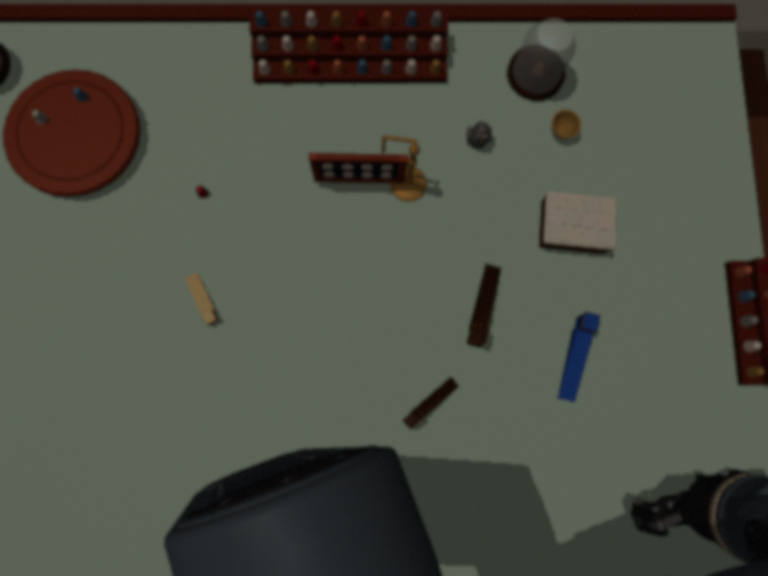

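View pics/side.png

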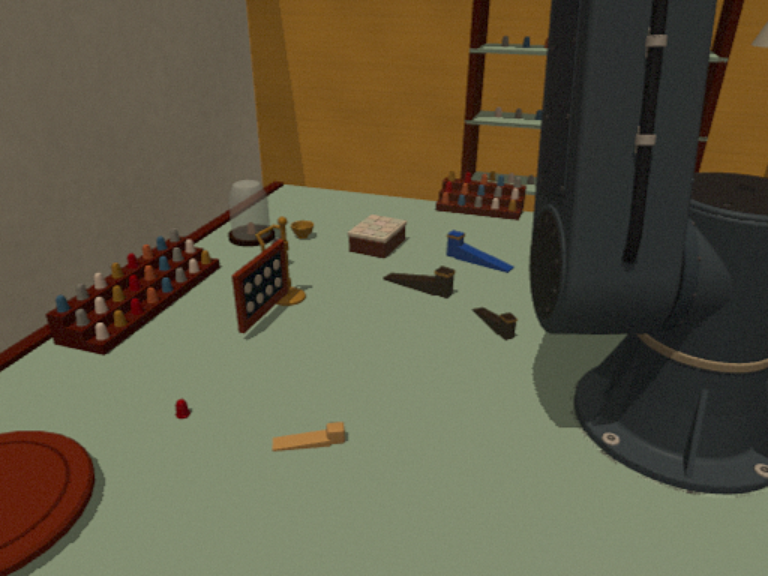

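The top view (1.5x) shows four wedge-like things: a large dark one at (485,305), a small dark one at (430,402), a blue one at (578,358) and a pale maple one at (201,300). By the description, I want the large dark one. The post foot is at (408,185), the leaf's free end at about (312,165) and the ruby thimble at (202,191). Next is a close crop to check the choice.

Run:
```python
from h import *
a=cap('top'); b=cap('side')
A=cv2.resize(a['pixels'][80:240,195:345],None,fx=4,fy=4,interpolation=cv2.INTER_CUBIC)
B=cv2.resize(b['pixels'][135:235,150:350],None,fx=4,fy=4,interpolation=cv2.INTER_CUBIC)
cv2.imwrite('pics/topc.png',cv2.resize(A[:600],None,fx=.9375,fy=.9375) if 0 else A[:600]); cv2.imwrite('pics/sidec.png',B)
```

```text
(no output)
```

View pics/topc.png

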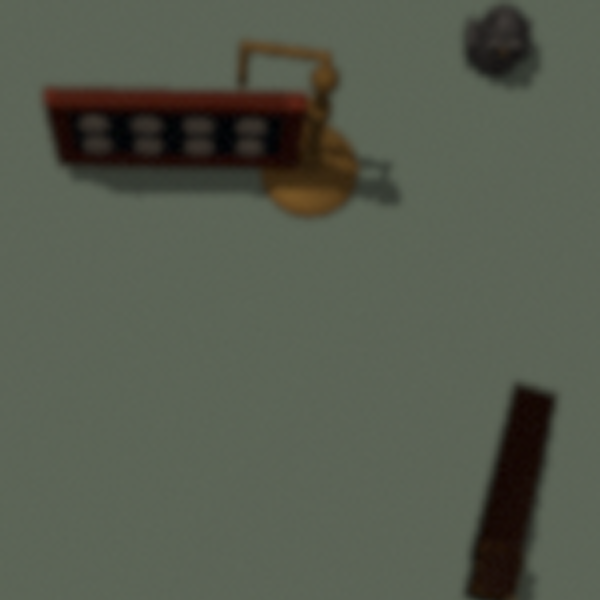

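View pics/sidec.png

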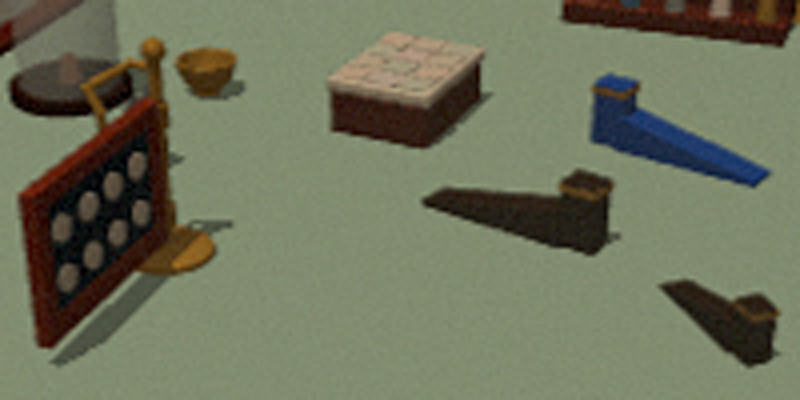

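Run:
```python
from h import *
from scipy.optimize import least_squares as LS
a=cap('top'); b=cap('side')
T=lambda u,v:(a,195+(u+.5)/4-.5,80+(v+.5)/4-.5); S=lambda u,v:(b,150+(u+.5)/4-.5,135+(v+.5)/4-.5)
def fit(obs,x0):
    def X(p,m): c,s=np.cos(p[2]),np.sin(p[2]); return [p[0]+c*m[0]-s*m[1],p[1]+s*m[0]+c*m[1],m[2]]
    f=lambda p:np.concatenate([proj(o[0],X(p,m))-o[1:] for o,m in obs])
    r=LS(f,x0,loss='soft_l1'); print(r.x,np.round(r.fun.reshape(-1,2),1).tolist()); return r.x
w=fit([(T(517,384),(.135,.015,.004)),(T(556,394),(.135,-.015,.004)),(T(475,540),(.015,.013,.055)),(T(522,545),(.015,-.013,.055)),
 (T(466,598),(-.015,.013,.055)),(S(423,203),(.135,.015,.004)),(S(592,254),(-.015,.013,0)),(S(590,170),(.015,-.013,.055)),(S(613,184),(-.015,-.013,.055)),(S(560,183),(.015,.013,.055))],[.4,-.2,0])
l=fit([(T(62,163),(-.006,.17,.016)),(T(312,172),(0,0,.010)),(T(323,77),(0,0,.165)),(T(44,90),(.006,.17,.126)),(T(50,108),(-.006,.17,.126)),
 (S(40,346),(-.006,.17,.016)),(S(52,346),(.006,.17,.016)) if 0 else (S(20,193),(.006,.17,.126)),(S(152,47),(0,0,.165))],[.55,-.1,0])
print(ray(a,202/1.5,191/1.5,.013),ray(b,182/1.5,415/1.5,0),ray(a,201/1.5,300/1.5,.01))
c,s=np.cos(l[2]),np.sin(l[2]); R=np.array([[c,-s],[s,c]])
print('edge',l[:2]+R@[-.006,.115])
```

```text
[ 0.39929646 -0.25861016 -0.31518733] [[-0.7, -0.1], [0.3, 0.7], [1.5, 1.2], [-0.4, 3.0], [0.5, -2.0], [-0.2, -0.0], [-0.4, 2.1], [-3.0, 0.2], [0.1, -0.6], [-0.3, 0.1]]
[ 0.68219445 -0.15350092 -0.03394415] [[-0.5, 1.2], [-0.0, -0.8], [1.2, 0.1], [0.3, -0.9], [-1.4, -0.7], [3.2, 1.4], [-0.7, 0.3], [0.7, -1.3]]
[0.66852133 0.21730218 0.013     ] [0.66999292 0.21925096 0.        ] [0.47145401 0.21349065 0.01      ]
edge [ 0.68010074 -0.03836354]
```

Run:
```python
from h import *
a=cap('top'); b=cap('side')
T=lambda u,v:(195+(u+.5)/4-.5,80+(v+.5)/4-.5); S=lambda u,v:(150+(u+.5)/4-.5,135+(v+.5)/4-.5)
def P(c): f,R,t=cam(c); K=np.array([[f,0,c['cx']],[0,f,c['cy']],[0,0,1]]); return K@np.c_[R,t]
for p,q in [((242,46),(85,85)),((330,55),(128,66)),((323,77),(152,47)),((240,85),(103,125))]:
    X=cv2.triangulatePoints(P(a),P(b),np.array(T(*p)),np.array(S(*q))); print((X[:3]/X[3]).ravel().round(4))
for z in(.1,.126): print(ray(a,*T(305,95),z),ray(a,*T(44,90),z))
print(ray(a,*T(62,164),.016),ray(a,*T(285,166),.016))
```

```text
[ 0.7099 -0.1036  0.1487]
[ 0.7062 -0.157   0.1428]
[ 0.6837 -0.151   0.1619]
[ 0.6973 -0.1024  0.1216]
[ 0.69811721 -0.14413776  0.1       ] [0.70254895 0.01948995 0.1       ]
[ 0.68745269 -0.14243108  0.126     ] [0.69177021 0.0169795  0.126     ]
[0.68464815 0.01532424 0.016     ] [ 0.68202405 -0.13496651  0.016     ]
```

```bash
cat >> h.py <<'E'
def delta(x,y,z,yaw):
    from scipy.spatial.transform import Rotation as Ro
    s=arm.state(); R=Ro.from_euler('xyz',s['eef_rot']).as_matrix()
    print((R.T@(np.array([x,y,z])-s['tcp_pos'])*1000).round(1),'turn',np.degrees(s['eef_rot'][2]-yaw).round(2),s['tcp_pos'].round(4),s['eef_rot'].round(4),s['t'],s['contact_force'].round(1),s['grip_width'])
E
python3 - <<'E'
from h import *
delta(.399,-.259,.10,-.315); delta(.399,-.259,.024,-.315)
E
```

```text
[ 292.1 -124.5  131.3] turn 37.17 [ 0.1638 -0.4723  0.2312] [-3.1414 -0.      0.3338] 0.4 [-0.6  0.3 -0.1] 0.08553331620068765
[ 292.1 -124.5  207.3] turn 37.17 [ 0.1638 -0.4723  0.2312] [-3.1414 -0.      0.3338] 0.4 [-0.6  0.3 -0.1] 0.08553331620068765
```

Call:
send_rows:
  plan: [1, 0.04, -0.017, 0.015, 5, 1, 0.08, -0.034, 0.03, 10, 1, 0.12, -0.051, 0.05, 15, 1, 0.16, -0.068, 0.07, 21, 1, 0.2, -0.085, 0.09, 27, 1, 0.235, -0.1, 0.11, 32, 1, 0.265, -0.113, 0.12, 37.2, 1, 0.285, -0.122, 0.13, 37.2, 1, 0.292, -0.1245, 0.131, 37.2, 1, 0.292, -0.1245, 0.131, 37.2, 1, 0.292, -0.1245, 0.131, 37.2, 1, 0.292, -0.1245, 0.131, 37.2]
  force: 60

```text
t: 1.4
tcp_pos: [0.3986, -0.2598, 0.1008]
eef_rot: [3.141, -0.0, -0.316]
contact_force: [-0.2, 0.2, 0.5]
grip_width: 0.0855
finger_force: 0.0
```

Run:
```python
from h import *
delta(.399,-.259,.024,-.315)
a=cap('top'); b=cap('side')
A=a['pixels'][130:290,215:415]; B=b['pixels'][90:250,230:430]
cv2.imwrite('pics/pre.png',cv2.resize(np.vstack([A,B]),None,fx=1.87,fy=1.87,interpolation=cv2.INTER_CUBIC))
```

```text
[ 0.1 -1.  76.8] turn -0.04 [ 0.3986 -0.2598  0.1008] [ 3.1412e+00 -4.0000e-04 -3.1580e-01] 1.4 [-0.2  0.2  0.5] 0.08553895746246677
```

View pics/pre.png

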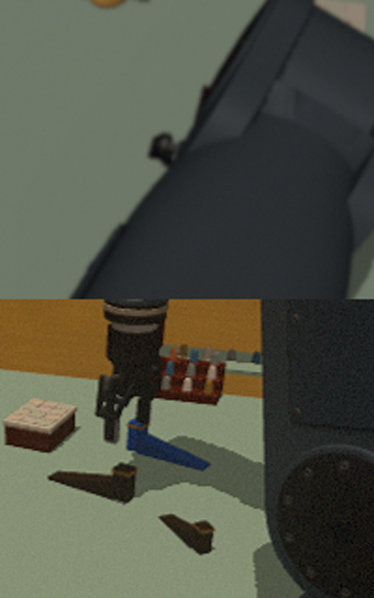

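In the lower half, the side view shows the open fingers centred above the grip: fingertips at about (110,438) and (143,425), grip top at (124,468). I'll go down and close.

Call:
send_rows:
  plan: [1, 0, -0.001, 0.025, 0, 1, 0, -0.001, 0.05, 0, 1, 0, -0.001, 0.068, 0, 1, 0, -0.001, 0.077, 0, 1, 0, -0.001, 0.077, 0, 1, 0, -0.001, 0.077, 0, 0, 0, -0.001, 0.077, 0, 0, 0, -0.001, 0.077, 0, 0, 0, -0.001, 0.077, 0, 0, 0, -0.001, 0.077, 0, 0, 0, -0.001, 0.077, 0, 0, 0, -0.001, 0.077, 0, 0, 0, -0.001, 0.077, 0, 0, 0, -0.001, 0.077, 0]
  force: 60

```text
t: 2.67
tcp_pos: [0.3995, -0.2584, 0.0239]
eef_rot: [3.141, -0.001, -0.315]
contact_force: [-3.1, 0.1, 10.1]
grip_width: 0.025
finger_force: 58.6
```

Run:
```python
from h import *
d=np.array([np.cos(.09),-np.sin(.09)]); e=np.array([.6864,-.037])
for k in(.175,.068): p=e-k*d; print(k,p); delta(p[0],p[1],.024,-.09)
```

```text
0.175 [ 0.51210827 -0.02127125]
[ 3.350e+01 -2.603e+02 -2.000e-01] turn -12.92 [ 0.3995 -0.2584  0.0239] [ 3.1412e+00 -8.0000e-04 -3.1540e-01] 2.6667 [-3.1  0.1 10.1] 0.02504346504367099
0.068 [ 0.61867521 -0.03088826]
[ 1.378e+02 -2.843e+02 -1.000e-01] turn -12.92 [ 0.3995 -0.2584  0.0239] [ 3.1412e+00 -8.0000e-04 -3.1540e-01] 2.6667 [-3.1  0.1 10.1] 0.02504346504367099
```

Call:
send_rows:
  plan: [0, 0, -0.001, -0.02, 0, 0, 0, -0.001, -0.04, 0, 0, 0.002, -0.03, -0.04, 0, 0, 0.005, -0.06, -0.04, -2, 0, 0.008, -0.095, -0.04, -4, 0, 0.012, -0.13, -0.04, -6, 0, 0.016, -0.165, -0.04, -8, 0, 0.022, -0.2, -0.04, -10, 0, 0.027, -0.23, -0.04, -12, 0, 0.033, -0.25, -0.04, -12.9, 0, 0.0335, -0.26, -0.04, -12.9, 0, 0.0335, -0.26, -0.04, -12.9, 0, 0.0335, -0.26, -0.04, -12.9, 0, 0.0335, -0.26, -0.02, -12.9, 0, 0.0335, -0.26, -0.004, -12.9, 0, 0.0335, -0.26, -0.001, -12.9, 0, 0.0335, -0.26, -0.001, -12.9, 0, 0.0335, -0.26, -0.001, -12.9]

```text
t: 4.17
tcp_pos: [0.51, -0.035, 0.0244]
eef_rot: [-3.131, 0.001, -0.074]
contact_force: [0.0, 0.6, -1.4]
grip_width: 0.0249
finger_force: 58.8
```

Run:
```python
from h import *
delta(.6187,-.0309,.024,-.09)
a=cap('top'); b=cap('side')
A=cv2.resize(a['pixels'][80:230,170:320],None,fx=2.6,fy=2.6,interpolation=cv2.INTER_CUBIC); B=cv2.resize(b['pixels'][130:280,120:270],None,fx=2.6,fy=2.6,interpolation=cv2.INTER_CUBIC)
cv2.imwrite('pics/held.png',np.hstack([A,B]))
```

```text
[108.1 -12.1   0.5] turn 0.92 [ 0.51   -0.035   0.0244] [-3.1312e+00  7.0000e-04 -7.4000e-02] 4.1667 [ 0.   0.6 -1.4] 0.024922667561480906
```

View pics/held.png

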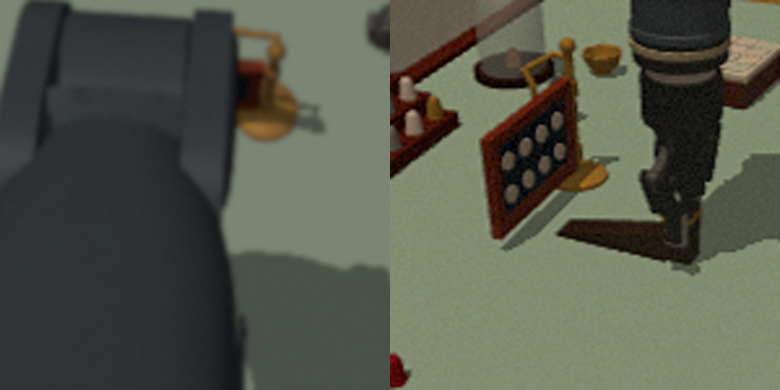

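The wedge is held flat: in the side half its tip is at (558,232) and the grip at (690,240), in front of the leaf. The measured pose is off the commanded one, so I'll let it settle.

Call:
send_rows:
  plan: [0, 0, 0, 0, 0, 0, 0, 0, 0, 0, 0, 0, 0, 0, 0]

```text
t: 4.52
tcp_pos: [0.5108, -0.0341, 0.0244]
eef_rot: [-3.131, 0.0, -0.072]
contact_force: [-0.1, -0.4, -1.0]
grip_width: 0.0253
finger_force: 58.8
```

Run:
```python
from h import *
from scipy.optimize import least_squares as LS
delta(.6187,-.0309,.024,-.09)
print(arm.state()['joint_pos'])
b=cap('side'); p=arm.state()['tcp_pos']; y=arm.state()['eef_rot'][2]
d=np.array([np.cos(y),np.sin(y)]);n=np.array([-d[1],d[0]])
P=lambda x,yy,z:(proj(b,[*(p[:2]+d*x+n*yy),z])-[120,130])*2.6+[390,0]
for q in[(.135,.015,.004),(.135,.015,0),(-.015,.013,0),(-.015,-.013,.055)]: print(P(*q))
B=cv2.resize(b['pixels'][140:240,170:270],None,fx=6,fy=6,interpolation=cv2.INTER_CUBIC); cv2.imwrite('pics/held2.png',B)
P=lambda x,yy,z:(proj(b,[*(p[:2]+d*x+n*yy),z])-[170,140])*6
for q in[(.135,.015,.004),(.135,.015,0),(-.015,.013,0),(-.015,-.013,.055)]: print(P(*q))
```

```text
[107.4 -11.    0.5] turn 1.01 [ 0.5108 -0.0341  0.0244] [-3.131   0.     -0.0723] 4.5167 [-0.1 -0.4 -1. ] 0.02533464729767542
[-0.07327417  0.37305456 -0.36793873  0.82982917  0.01057385  3.14060785]
[555.68223538 234.3445174 ]
[555.98216235 237.7012577 ]
[690.73796623 268.58865715]
[701.16794574 207.1876401 ]
[ 82.34362012 480.79504015]
[ 83.03575926 488.54136393]
[394.0106913  559.81997803]
[418.07987479 418.12532331]
```

View pics/held2.png

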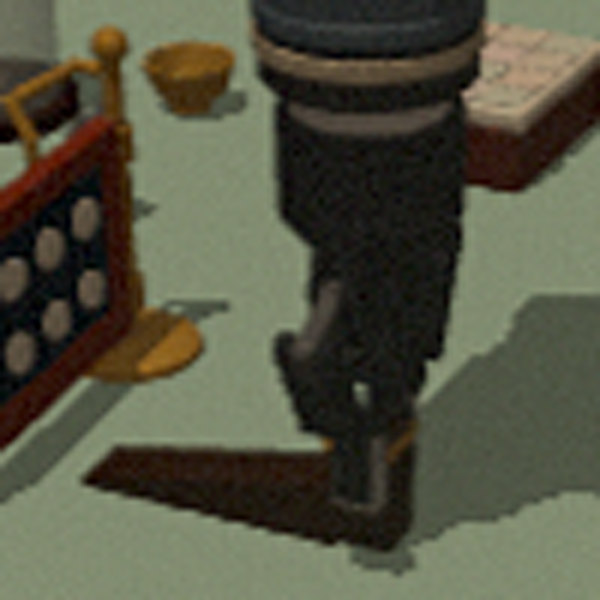

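The wedge is level and its tip at (82,480) matches the prediction. Joint 6 is at its range limit, which means yaw can't go below the joint 1 angle. I'll shift right so that driving at yaw of about -0.06 is reachable.

Call:
send_rows:
  plan: [0, 0, 0.006, 0, -1, 0, 0, 0.012, 0, -1.5, 0, 0, 0.012, 0, -1.5, 0, 0, 0.012, 0, -1.5]

```text
t: 4.9
tcp_pos: [0.5099, -0.0462, 0.0241]
eef_rot: [-3.131, -0.0, -0.047]
contact_force: [0.1, 0.8, -1.3]
grip_width: 0.0253
finger_force: 58.8
```

Run:
```python
from h import *
delta(.512,-.040,.0235,-.06)
print(arm.state()['joint_pos'])
```

```text
[ 1.8 -6.3  0.7] turn 0.76 [ 0.5099 -0.0462  0.0241] [-3.131e+00 -1.000e-04 -4.680e-02] 4.9 [ 0.1  0.8 -1.3] 0.025338344364154743
[-0.09692556  0.37380306 -0.36753688  0.829866    0.01062391  3.09147306]
```

Call:
send_rows:
  plan: [0, 0, 0, 0.001, 0.8, 0, 0.01, 0, 0.001, 0.8, 0, 0.025, 0, 0.001, 0.8, 0, 0.04, 0, 0.001, 0.8, 0, 0.055, 0, 0.001, 0.8, 0, 0.065, 0, 0.001, 0.8, 0, 0.073, 0, 0.001, 0.8, 0, 0.073, 0, 0.001, 0.8, 0, 0.073, 0, 0.001, 0.8]

```text
t: 5.65
tcp_pos: [0.584, -0.0492, 0.0236]
eef_rot: [-3.131, -0.002, -0.061]
contact_force: [1.5, -0.4, 2.5]
grip_width: 0.0253
finger_force: 59.5
```

Call:
send_rows:
  plan: [0, 0.003, 0, 0, 0, 0, 0.006, 0, 0, 0, 0, 0.009, 0, 0, 0, 0, 0.012, 0, 0, 0, 0, 0.015, 0, 0, 0, 0, 0.015, 0, 0, 0]

```text
t: 6.15
tcp_pos: [0.5974, -0.05, 0.0235]
eef_rot: [-3.131, 0.001, -0.06]
contact_force: [-5.6, -0.1, 11.6]
grip_width: 0.0252
finger_force: 60.7
```

Run:
```python
from h import *
delta(.610,-.05,.0235,-.06)
b=cap('side'); s=arm.state(); p=s['tcp_pos']
B=cv2.resize(b['pixels'][140:240,135:265],None,fx=6,fy=6,interpolation=cv2.INTER_CUBIC); cv2.imwrite('pics/push.png',B)
```

```text
[12.5 -0.7  0. ] turn -0.03 [ 0.5974 -0.05    0.0235] [-3.131e+00  9.000e-04 -6.050e-02] 6.15 [-5.6 -0.1 11.6] 0.02524883476248858
```

View pics/push.png

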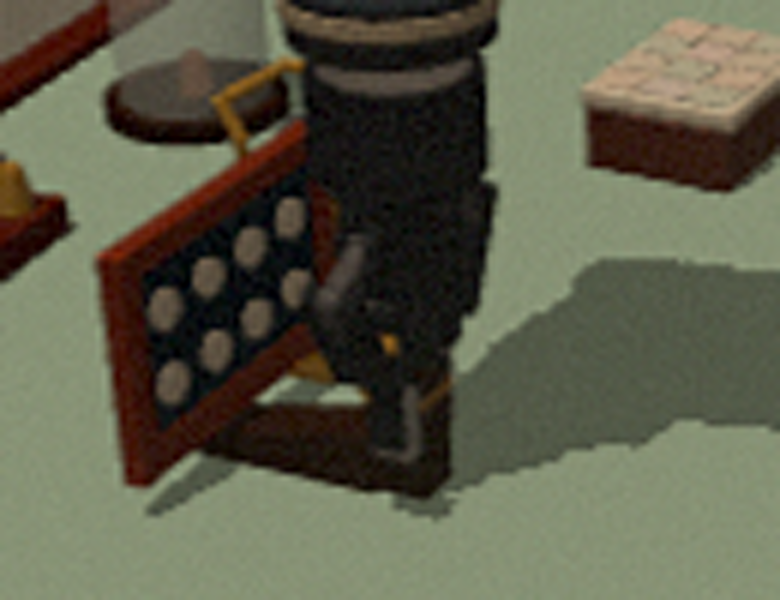

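The wedge tip is under the leaf (rail at about (220,440)) and the leaf has begun to swing back: its free corner moved from about 155 to 151.7 px. I'll push on.

Call:
send_rows:
  plan: [0, 0.002, 0, -0.0005, 0, 0, 0.004, 0, -0.0005, 0, 0, 0.006, 0, -0.0005, 0, 0, 0.006, 0, -0.0005, 0]

```text
t: 6.53
tcp_pos: [0.604, -0.0505, 0.0236]
eef_rot: [-3.131, 0.0, -0.06]
contact_force: [-1.7, 0.5, 2.1]
grip_width: 0.0254
finger_force: 59.2
```

Call:
send_rows:
  plan: [0, 0.002, 0, 0, 0, 0, 0.004, 0, 0, 0, 0, 0.006, 0, 0, 0, 0, 0.006, 0, 0, 0]

```text
t: 6.87
tcp_pos: [0.6092, -0.0509, 0.0235]
eef_rot: [-3.131, 0.002, -0.06]
contact_force: [-6.4, -0.5, 5.7]
grip_width: 0.025
finger_force: 60.0
```

```bash
cat > lf.py <<'E'
from h import *
from scipy.optimize import least_squares as LS
# report red frame extreme (free end) corners in the side view
b=cap('side'); B=b['pixels'].astype(int); sub=cv2.resize(b['pixels'][170:235,140:170],None,fx=8,fy=8,interpolation=cv2.INTER_CUBIC).astype(int)
m=((sub[...,2]>sub[...,1]+25)).astype(np.uint8); n,L,st,_=cv2.connectedComponentsWithStats(m); k=1+st[1:,4].argmax(); ys,xs=np.where(L==k)
i=(xs+.3*ys).argmin(); j=(ys-.3*xs).argmax(); print('topcorner',140+xs[i]/8,170+ys[i]/8,'bottom',140+xs[j]/8,170+ys[j]/8)
for q in np.arange(0,-.2,-.02):
    c,s=np.cos(q),np.sin(q); print(round(q,2),*[proj(b,[.682+c*.006-s*.17,-.153+s*.006+c*.17,.126+dz]).round(1) for dz in(0,.0025)],proj(b,[.682-c*.006-s*.17,-.153-s*.006+c*.17,.016]).round(1))
print(arm.state()['tcp_pos'],arm.state()['contact_force'])
E
python3 lf.py
```

```text
topcorner 147.875 181.75 bottom 153.5 219.875
0.0 [155.9 183.7] [155.8 182.7] [164.8 223. ]
-0.02 [154.7 183.4] [154.6 182.5] [163.6 222.8]
-0.04 [153.5 183.2] [153.4 182.3] [162.4 222.6]
-0.06 [152.4 182.9] [152.3 182. ] [161.2 222.3]
-0.08 [151.2 182.7] [151.1 181.8] [160.1 222.1]
-0.1 [150.1 182.4] [150.  181.5] [158.9 221.8]
-0.12 [149.  182.1] [148.9 181.2] [157.8 221.5]
-0.14 [147.9 181.8] [147.8 180.9] [156.7 221.3]
-0.16 [146.9 181.5] [146.8 180.6] [155.7 221. ]
-0.18 [145.9 181.2] [145.7 180.3] [154.6 220.6]
[ 0.60921833 -0.05086831  0.02353169] [-7.09153435 -0.28442951  4.83025847]
```

Call:
send_rows:
  plan: [0, 0.002, 0, 0, 0, 0, 0.004, 0, 0, 0, 0, 0.006, 0, 0, 0, 0, 0.006, 0, 0, 0]

```text
t: 7.25
tcp_pos: [0.6144, -0.0512, 0.0235]
eef_rot: [-3.131, 0.003, -0.06]
contact_force: [-13.5, 1.4, 11.3]
grip_width: 0.0257
finger_force: 60.6
```

```bash
python3 lf.py | sed -n '1p;$p'
```

```text
topcorner 147.375 181.625 bottom 153.375 219.75
[ 0.61435212 -0.05116463  0.02351747] [-12.7191979    1.2418739   10.36935828]
```

Call:
send_rows:
  plan: [0, 0.002, 0, 0, 0, 0, 0.004, 0, 0, 0, 0, 0.004, 0, 0, 0]

```text
t: 7.55
tcp_pos: [0.6183, -0.0514, 0.0235]
eef_rot: [-3.131, 0.003, -0.06]
contact_force: [-14.3, 0.4, 12.1]
grip_width: 0.0257
finger_force: 60.6
```

```bash
python3 lf.py | sed -n '1p;$p'
```

```text
topcorner 147.75 181.25 bottom 154.5 219.75
[ 0.61832408 -0.05139908  0.0235425 ] [-13.55336902   1.58691822  10.20097865]
```

The leaf stopped swinging, the force jumped to 13 N, and its corner is now rising: it's on the stop and climbing. I'll push 3 mm more, then ease off and release.

Call:
send_rows:
  plan: [0, 0.002, 0, 0, 0, 0, 0.003, 0, 0, 0, 0, 0.003, 0, 0, 0, 0, 0.003, 0, -0.0005, 0, 0.5, 0.003, 0, -0.0005, 0, 0.5, 0.003, 0, -0.0005, 0, 0.5, 0.003, 0, -0.0005, 0, 0.5, 0.003, 0, -0.0005, 0, 0.5, 0.003, 0, -0.0005, 0]

```text
t: 8.35
tcp_pos: [0.623, -0.0517, 0.0242]
eef_rot: [-3.131, -0.0, -0.06]
contact_force: [0.2, 0.2, -0.3]
grip_width: 0.0427
finger_force: 0.0
```

Call:
send_rows:
  plan: [0.5, 0, 0, -0.015, 0, 0.5, 0, 0, -0.035, 0, 0.5, 0, 0, -0.06, 0, 0.5, -0.02, 0, -0.09, 0, 0.5, -0.05, 0, -0.12, 0, 0.5, -0.08, 0, -0.14, 0, 0.5, -0.12, 0, -0.15, 0, 0.5, -0.16, 0, -0.15, 0, 0.5, -0.18, 0, -0.15, 0, 0.5, -0.18, 0, -0.15, 0, 0.5, -0.18, 0, -0.15, 0]

```text
t: 9.27
tcp_pos: [0.4428, -0.0426, 0.1748]
eef_rot: [-3.131, -0.002, -0.06]
contact_force: [0.7, -0.4, 0.5]
grip_width: 0.0427
finger_force: 0.0
```

```bash
python3 lf.py | sed -n '1p;$p'
python3 - <<'E'
from h import *
a=cap('top');b=cap('side')
A=cv2.resize(a['pixels'][70:220,170:300],None,fx=3,fy=4,interpolation=cv2.INTER_CUBIC)
B=cv2.resize(b['pixels'][150:250,135:235],None,fx=4,fy=6,interpolation=cv2.INTER_CUBIC)
cv2.imwrite('pics/end.png',np.hstack([A,B])); print(arm.state()['t'])
E
```

```text
topcorner 147.75 181.25 bottom 155.0 219.625
[ 0.44361951 -0.04260542  0.17463218] [ 1.78998764 -0.10436189  0.2540346 ]
9.4167
```

View pics/end.png

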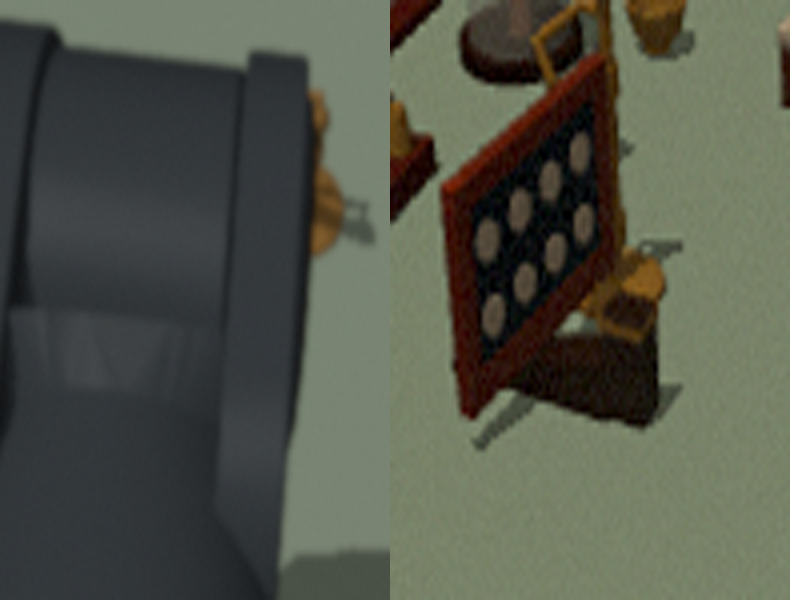

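The wedge lies flat with its grip at about (630,330), its ramp under the rail, and the leaf raised on it. The leaf corner didn't change on release, and the gripper is clear. Two independent estimates put the lift at about 2.5 mm, so I'm handing in.

```bash
python3 -c "
from cell import arm
print(arm.job_done())"
```

```text
the job is handed in; nothing more can be done
None
```

The job is handed in at about 9.4 s: the walnut wedge lies flat under the leaf, which is back against its stop and raised an estimated 2.5 mm; the gripper is clear and never went near the ruby thimble (the hand-in call returned no verdict).

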